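Load a cast tube through the top half of the curing cupboard

TASK

Put the plaster-filled tube away to cure, using only the top half of the cupboard's split door: draw the top bolt, swing the top half wide open, stand the tube on the ledge and let go of it, then get it right inside onto the shelf, upright and clear of the door's line. Leave the top half standing wide open so that air gets in, keep the bottom half shut and bolted, and do not disturb the other things on the table.

Things in the scene. Friction and masses are not known exactly. Their poses are not given: they have to be found in the camera images.
- cupboard: white bench-top cupboard with grey roof, fixed; 304 wide, 250 deep, 298 mm high. Origin: on the table under the middle of its front face; +x points into it, +y along the front from hinges to bolts. Doorway y -120 to 120 mm, up to z 283 mm. Green split door flush in it, halves 16 mm thick (x 0 to 16), hinged at y -118, free edge y 118: top half z 118 to 281, bottom half z 12 to 110 mm
- top_leaf (a joint): opening of the top half of the door, rad: 0 shut, 1.57 square to the front, at most 1.9; it swings outward about the upright hinge line (turning counterclockwise from above) and stays where it is left (hinge friction 0.12 N m). Locked while the top bolt is shot
- top_hinge (a point): point on the hinge line of the top half, at the cupboard's front face, z = 198 mm
- top_handle (a point): middle of the top half's steel bar handle: a level round bar 12 mm thick, 90 mm long, parallel to the leaf, centre line 56 mm out from its face (50 mm clear gap behind, open above and below), on a 12 mm post at each end; z = 255 mm; 90 mm from the hinge line
- top_bolt (a joint): how far the top bolt is drawn, m: near 0 shot, at most 0.034; drawing slides it along the leaf towards the hinges (cupboard -y). It clears its steel keeper at 0.023; stays where left (friction 2.5 N). The keeper is on the side wall at cupboard y 123 to 149 mm and sticks 24 mm out in front
- top_bolt_paddle (a point): middle of the top bolt's red paddle: a plate 10 mm thick along the sliding direction, 44 mm high, standing out from the leaf's face from 14 to 56 mm; its middle is 36 mm out, z = 255 mm, and 200 mm from the hinge line less the drawn distance
- bottom_leaf (a joint): opening of the bottom half of the door, rad, 0 shut; it must stay shut
- bottom_bolt (a joint): the like red-paddled bolt of the bottom half, below the ledge (z = 55 mm), m drawn: 0 shot; it must stay shot
- ledge_mid (a point): centre of the top of the plywood ledge fixed on the bottom half: level, z = 110 mm, 236 mm along the front, 115 mm out from the cupboard's face. It runs on into the inner shelf, 1.5 mm lower, behind a 3 mm gap
- shelf_mid (a point): on top of the plywood inner shelf (z = 108.5 mm, from 19 to 238 mm behind the front face, 240 mm wide), on the cupboard's middle line, 120 mm behind the front face
- cast_tube: black upright tube section filled with hard white plaster, so its top is a white disc with a black rim, and with a red band round its middle: 58 mm diameter, 95 mm high, about 0.35 kg. Origin at the centre of its underside, z up its axis
- empty_tube: bystander: black tube of the same size but hollow and without a band, standing; origin at the centre of its underside
- green_tape: bystander: roll of green tape lying flat, 100 mm diameter, 48 mm high; origin under its centre
- blue_tape: bystander: roll of blue tape lying flat, 90 mm diameter, 30 mm high; origin under its centre
- card_roll: bystander: cardboard tube standing, 70 mm diameter, 70 mm high; origin under its centre
- scraper: bystander: flat scraper lying on the table, about 280 mm long; origin at the middle of its length

How it is judged:
On the way, in this order (a step that is already met when the one before it is completed fails the run):
1. the top bolt is drawn clear of its keeper (value of joint top_bolt above 0.023 m), for 0.1 s.
2. the top half is swung wide open (75 degrees or more) (value of joint top_leaf above 1.3 rad), for 0.2 s.
3. the filled tube stands upright on the ledge, let go (x of cast_tube in the frame of cupboard between -0.115 and -0.02 m and z of cast_tube in the frame of cupboard between 0.104 and 0.116 m and angle between cast_tube's own z axis and vertical below 0.12 rad and contact force between cast_tube and the fingers below 0.3 N), for 0.2 s.
At the end, for the whole second after the job is handed in: The filled tube stands upright (within 7 degrees), at rest on the inner shelf, its axis at least 47 mm behind the cupboard's front face; the top half stands open 75 degrees or more, still; the bottom half is shut (within 0.05 rad), its bolt drawn less than 10 mm (x of cast_tube in the frame of cupboard between 0.047 and 0.215 m and z of cast_tube in the frame of cupboard between 0.102 and 0.116 m and angle between cast_tube's own z axis and vertical below 0.12 rad and linear speed of cast_tube below 0.02 m/s and value of joint top_leaf above 1.3 rad and velocity of joint top_leaf below 0.1 rad/s and value of joint bottom_leaf below 0.05 rad and value of joint bottom_bolt below 0.01 m); the robot touches nothing.
It fails at once if the bottom half is opened or its bolt drawn (not (value of joint bottom_leaf below 0.05 rad and value of joint bottom_bolt below 0.01 m)).
It fails at once if the filled tube is tipped over (more than 40 degrees) (angle between cast_tube's own z axis and vertical above 0.7 rad).
It fails at once if another thing on the table is moved more than 30 mm (distance of any of empty_tube, green_tape, blue_tape, card_roll, scraper from where it was at the start of the episode above 0.03 m).
It also fails if it takes over 70 s, if anything falls off the work surface, if the arm or the gripper's body presses on something with over 40 N, if the wrist force passes 120 N, or if a joint passes its speed limit or range.

ROBOT

A 6-joint arm with a two-finger parallel gripper is mounted at the origin on the work surface. World frame = base frame: x ahead of the robot, y to its left, z up, the work surface at z = 0. Lengths are in m, angles in rad, forces in N, time in s.
With the tool pointing down it reaches from about 0.3 to 0.95 m from the base axis. Payload 3.1 kg.
Tool frame: the origin (TCP) lies midway between the tips of the shut fingers; the grasp point (between the pads) lies 19 mm behind it; z points along the fingers, y is the line along which they close (so a half turn about z gives the same grasp; the last joint's range is limited). The gripper opens to 85 mm and grips with 20 to 120 N. Pads are 22 mm wide; open, the fingers measure 114 mm over their backs; the gripper's body (76 mm by 85 mm) begins 54 mm behind the grasp point. The pads swing forward as they close: fully open they stand 13 mm farther back than shut.
Start: joints at [1.278, 0.308, 1.634, -0, 1.2, -0.07], TCP at [0.138, 0.61, 0.231] pointing down, gripper open.
Joint ranges: [-3.06, 3.06], [-0.79, 1.96], [0.05, 2.63], [-1.19, 4.34], [0.05, 2.64], [-2.94, 2.94]. Speed limits (rad/s): [2.79, 2.79, 3.14, 3.14, 3.14, 3.14].

INTERFACE

Orientations are given as a unit quaternion [x, y, z, w].
In Python, from bench import state, read_camera, calibration, job_done, recognise, outline_of, pinpoint gives the robot as it stands.
- The arm moves only by the tool arm_command, never from a script. Its argument "steps" is a list of rows, each a list of 7 numbers: the turn, a rotation vector about the tool's x, y, z scaled (see below), then the shift along the tool's x, y, z scaled (see below), then the opening, from -1 (shut) to 1 (fully open). A call has exactly 10 rows; each row is the pose to reach, as a shift and turn from the pose commanded when the call began, along the tool's axes at that moment; what a row does not reach only later rows make up. The controller multiplies each number of a shift by 0.15 m and each number of a turn by 45 degrees. A row lasts 1/8 s, in which the tool goes at most 62.5 mm and 10.7 degrees, less where a joint would pass 70% of its speed; a pose out of reach is approached as far as the arm can. A call with a number of a shift or a turn outside -1 to 1 is refused whole. A call with a gripper value outside its range is refused whole. The fingers move at their own pace and stop on an object; "force" is the grip in N (left out, the last holds). Time passes only in rows, so rows that repeat a pose let the fingers close, or fill a call up. It gives the time, the measured TCP pose, the force, the opening and the grip force at its end, in the units of the state.
- state(): the state, without advancing time (a new reading comes with each control period).
- read_camera(name): name is "scene" or "top" or "wrist"; returns the picture (384x512x3 uint8, red, green, blue); there is no depth.
- calibration(name): a dict with "K" (3x3 intrinsics, pixels), "R" (3x3) and "t" (3): a world point X has camera coordinates R X + t; the wrist camera has in their place "tool_from_camera" (4x4, takes a point from camera to tool coordinates, whose origin is the TCP and whose axes are the flange's). Camera axes: x right, y down, z forward; pixel columns grow to the right and rows downward; lengths in m; the calibration is good to about 2 mm. A picture is of the moment at which its call begins: read the wrist's pose just before it. calibration takes no time and is no camera call.
- job_done(): hands the job in; it is judged then, once.
Trained networks look in the newest picture that a camera, given by its name, has taken for a name from the list of things; names that differ only in an ending like _2 or _b are one class to them, and where a whole thing is asked for, a point or a joint stands for the part that bears it (a point fixed in the world has none). Each returns a list of dicts, best first, with "score" (0 to 1); they miss things now and then, are a little off and sometimes report something else, mostly with a low value. They report only what shows in the picture. A call takes as long as a camera call.
- recognise(camera, label): "uv" ([column, row] in pixels, amid what is visible of it).
- outline_of(camera, label): "region" (384x512 bool, what is visible of it) and "uv" ([column, row] in pixels, amid what is visible of it).
- pinpoint(camera, label): "uv" ([column, row] in pixels: a listed point, or the origin of a listed thing).
The state is a dict: "clock": time; "q": joint angles; "dq": joint speeds; "effort": joint torques, N m; "tool_pos": TCP position; "ee_rot": TCP orientation; "contact_force": force on the tool from outside, world axes, zero at the start; "torque": the same for the moment, N m; "opening": opening from 0.0 (shut) to 1.0 (fully open); "gripper_force": force on a finger pad.
Only numpy, scipy, OpenCV 4.12 (cv2) and the standard library are available. Lean on these libraries where they do the work, as an engineer would, in place of code of your own. Each camera call takes 0.05 s, during which the arm holds its last target. There are 200 camera calls.

## Working session

There is one attempt and no reset: what is moved stays moved. The work goes in short steps, Python scripts to look and compute and a tool call to move; the robot and the scene stay as the last step left them, time stands still between calls to the robot, and variables do not carry over. Pictures are saved under pics/ and viewed, at most 10 in all, crops included, and the job is handed in when it is done.

Besides the shell and the picture viewer there is one more tool, called by a JSON object that holds its "api" and its "payload". arm_command: Moves the arm, as the interface text tells. Its arguments: {"type":"object","properties":{"steps":{"type":"array","items":{"type":"array","items":{"type":"number"}}},"force":{"type":"number"}},"required":["steps"]}

```bash
mkdir -p pics; ls
python3 - <<'E'
from bench import *
import cv2,numpy as np
s=state();print({k:np.round(v,3).tolist() for k,v in s.items()})
a=read_camera("scene");b=read_camera("top")
cv2.imwrite("pics/s0.png",a[...,::-1]);cv2.imwrite("pics/t0.png",b[...,::-1])
for c in("scene","top"):
  k=calibration(c);print(c,np.round(k["K"],1).tolist(),np.round(k["R"],4).tolist(),np.round(k["t"],4).tolist())
  for l in["cupboard","top_hinge","top_handle","top_bolt_paddle","ledge_mid","shelf_mid","cast_tube","empty_tube","green_tape","blue_tape","card_roll","scraper"]:
    print(l,[(np.round(d["uv"],1).tolist(),round(float(d["score"]),2)) for d in pinpoint(c,l)[:3]])
print(state()["clock"], np.round(calibration("wrist")["tool_from_camera"],4).tolist())
E
```

```text
pics
{'clock': 0.0, 'q': [1.278, 0.309, 1.635, -0.0, 1.2, -0.07], 'dq': [-0.001, -0.0, 0.001, -0.0, 0.0, 0.001], 'effort': [-0.002, -41.525, -27.667, -0.0, 0.01, -0.0], 'tool_pos': [0.138, 0.609, 0.23], 'ee_rot': [0.111, 0.994, -0.001, -0.0], 'contact_force': [-0.304, -0.264, 0.807], 'torque': [-0.016, 0.013, -0.02], 'gripper_force': 0.0, 'opening': 1.002}
scene [[422.6, 0.0, 254.9], [0.0, 422.6, 182.6], [0.0, 0.0, 1.0]] [[0.1711, 0.9853, 0.0045], [0.7911, -0.1346, -0.5967], [-0.5873, 0.1056, -0.8025]] [-0.0857, -0.3883, 1.593]
cupboard [([311.5, 179.5], 0.74)]
top_hinge [([333.3, 171.8], 0.92)]
top_handle [([302.8, 126.1], 0.85)]
top_bolt_paddle [([306.4, 100.2], 0.57)]
ledge_mid [([299.1, 157.6], 0.9)]
shelf_mid []
cast_tube [([152.5, 200.8], 0.56)]
empty_tube [([202.0, 183.5], 0.67)]
green_tape [([219.5, 219.7], 0.56), ([199.4, 184.3], 0.29)]
blue_tape [([140.6, 244.9], 0.69)]
card_roll [([189.4, 279.7], 0.75)]
scraper [([275.5, 264.9], 0.59)]
top [[493.5, 0.0, 262.1], [0.0, 493.5, 187.8], [0.0, 0.0, 1.0]] [[0.0113, -0.9996, 0.024], [-0.9875, -0.0149, -0.1569], [0.1572, -0.022, -0.9873]] [-0.0454, 0.6263, 1.5597]
cupboard []
top_hinge [([189.4, 185.9], 0.97)]
top_handle [([202.4, 208.2], 0.96)]
top_bolt_paddle [([197.4, 246.3], 0.53), ([204.7, 208.6], 0.2)]
ledge_mid [([207.9, 227.3], 0.8), ([248.7, 148.8], 0.26)]
shelf_mid [([200.6, 249.2], 0.6)]
cast_tube [([347.6, 232.3], 0.88)]
empty_tube [([294.8, 241.6], 0.7)]
green_tape [([285.0, 196.1], 0.81)]
blue_tape [([351.7, 187.0], 0.69), ([205.9, 208.8], 0.18)]
card_roll [([317.3, 147.4], 0.53)]
scraper [([346.4, 229.4], 0.29)]
1.3 [[0.0005, -0.9644, -0.2643, 0.0663], [1.0, 0.0004, 0.0004, 0.0008], [-0.0003, -0.2643, 0.9644, -0.1434], [0.0, 0.0, 0.0, 1.0]]
```

View pics/s0.png

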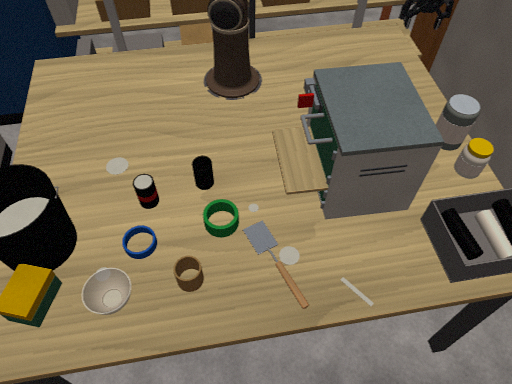

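View pics/t0.png

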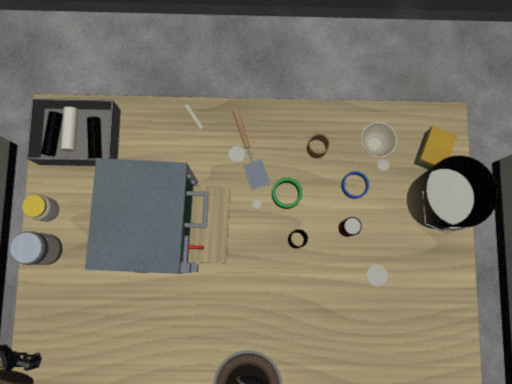

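```bash
cat > h.py <<'E'
import numpy as np,cv2
from bench import *
from scipy.spatial.transform import Rotation as Rn
from scipy.optimize import least_squares
def proj(c,X):
    k=calibration(c);x=np.asarray(X)@np.array(k["R"]).T+np.array(k["t"]);x=x@np.array(k["K"]).T
    return x[...,:2]/x[...,2:]
def plane(c,uv,z):
    k=calibration(c);R=np.array(k["R"]);d=R.T@np.linalg.inv(k["K"])@np.array([*uv,1.]);o=-R.T@np.array(k["t"])
    return o+d*(z-o[2])/d[2]
E
python3 - <<'E'
from h import *
P={"scene":{"top_hinge":(333.3,171.8),"top_handle":(302.8,126.1),"top_bolt_paddle":(306.4,100.2),"ledge_mid":(299.1,157.6)},
"top":{"top_hinge":(189.4,185.9),"top_handle":(202.4,208.2),"top_bolt_paddle":(197.4,246.3),"ledge_mid":(207.9,227.3)}}
L={"top_hinge":(0,-.118,.198),"top_handle":(-.056,-.028,.255),"top_bolt_paddle":(-.036,.082,.255),"ledge_mid":(-.0575,0,.11)}
def w(p,l): c,s=np.cos(p[2]),np.sin(p[2]);return np.array([p[0]+c*l[0]-s*l[1],p[1]+s*l[0]+c*l[1],l[2]])
f=lambda p:np.concatenate([proj(c,w(p,L[n]))-uv for c in P for n,uv in P[c].items()])
for y0 in(-2,0,1,2,3):
  r=least_squares(f,[.6,.15,y0],loss="soft_l1");print(np.round(r.x,4),r.cost,np.round(r.fun,1).reshape(-1,2).tolist())
S={"cast_tube":((152.5,200.8),(347.6,232.3)),"empty_tube":((202,183.5),(294.8,241.6)),"green_tape":((219.5,219.7),(285,196.1)),"blue_tape":((140.6,244.9),(351.7,187)),"card_roll":((189.4,279.7),(317.3,147.4))}
for n,(a,b) in S.items():print(n,plane("scene",a,0).round(3),plane("top",b,0).round(3))
E
```

```text
[ 0.506   0.1863 -4.7514] 21.580118648670933 [[-0.3, -3.7], [3.9, 3.3], [-0.7, -0.4], [-0.0, -0.1], [-0.2, -6.1], [1.9, 0.6], [-3.0, 1.5], [0.6, -4.1]]
[0.506  0.1863 1.5318] 21.58011864861423 [[-0.3, -3.7], [3.9, 3.3], [-0.7, -0.4], [-0.0, -0.1], [-0.2, -6.1], [1.9, 0.6], [-3.0, 1.5], [0.6, -4.1]]
[0.506  0.1863 1.5318] 21.58011864861426 [[-0.3, -3.7], [3.9, 3.3], [-0.7, -0.4], [-0.0, -0.1], [-0.2, -6.1], [1.9, 0.6], [-3.0, 1.5], [0.6, -4.1]]
[0.506  0.1863 1.5318] 21.580118648627035 [[-0.3, -3.7], [3.9, 3.3], [-0.7, -0.4], [-0.0, -0.1], [-0.2, -6.1], [1.9, 0.6], [-3.0, 1.5], [0.6, -4.1]]
[0.506  0.1863 1.5318] 21.580118648626293 [[-0.3, -3.7], [3.9, 3.3], [-0.7, -0.4], [-0.0, -0.1], [-0.2, -6.1], [1.9, 0.6], [-3.0, 1.5], [0.6, -4.1]]
cast_tube [ 0.507 -0.311  0.   ] [ 0.489 -0.325  0.   ]
empty_tube [ 0.467 -0.159  0.   ] [ 0.456 -0.149  0.   ]
green_tape [ 0.606 -0.122  0.   ] [ 0.608 -0.116  0.   ]
blue_tape [ 0.65  -0.348  0.   ] [ 0.642 -0.341  0.   ]
card_roll [ 0.776 -0.223  0.   ] [ 0.778 -0.226  0.   ]
```

The top view shows the cupboard roof around (87–189, 160–273), the ledge to its right, the handle bar at (205,208), the red paddle at (195,247), and the filled tube with its white disc at (352,226). In the scene view that tube is at (147,190). Next I'll refine the cupboard's pose from the roof corners and the tube's from its white disc.

Run:
```python
from h import *
C={}
ims={"scene":"pics/s0.png","top":"pics/t0.png"}
seed={"scene":(375,100),"top":(140,215)}; disc={"scene":(144,182),"top":(353,226)}
for c,f in ims.items():
  im=cv2.imread(f);m=np.zeros((386,514),np.uint8)
  cv2.floodFill(cv2.GaussianBlur(im,(3,3),0),m,seed[c],0,(14,)*3,(14,)*3,4|cv2.FLOODFILL_FIXED_RANGE|cv2.FLOODFILL_MASK_ONLY|(255<<8))
  m=cv2.morphologyEx(m[1:-1,1:-1],cv2.MORPH_OPEN,np.ones((7,7)))
  cn=max(cv2.findContours(m,0,1)[0],key=cv2.contourArea)
  ap=cv2.approxPolyDP(cv2.convexHull(cn),6,True).reshape(-1,2);print(c,cv2.contourArea(cn),ap.tolist())
  C[c]=ap
  print([plane(c,p,.298).round(3)[:2].tolist() for p in ap])
  x,y=disc[c];g=im[y-14:y+15,x-14:x+15].min(2);n,lab,st,ce=cv2.connectedComponentsWithStats((g>130).astype(np.uint8))
  i=1+np.argmin(np.linalg.norm(ce[1:]-14,axis=1));uv=ce[i]+[x-14,y-14];print("disc",uv,st[i],plane(c,uv,.095).round(4))
L=np.array([(a,b,.298) for a,b in((0,-.152),(0,.152),(.25,-.152),(.25,.152))])
p=[.506,.1863,1.5318]
c_,s_=np.cos(p[2]),np.sin(p[2])
W=np.c_[p[0]+c_*L[:,0]-s_*L[:,1],p[1]+s_*L[:,0]+c_*L[:,1],L[:,2]]
print(W.round(3).tolist());print(proj("scene",W).round(1).tolist(),proj("top",W).round(1).tolist())
```

```text
scene 7612.0 [[400, 63], [440, 141], [343, 150], [317, 70]]
[[0.366, 0.435], [0.661, 0.42], [0.65, 0.183], [0.357, 0.198]]
disc [142.39673913 181.29891304] [  4   7  18  14 184] [ 0.5031 -0.3215  0.095 ]
top 9861.0 [[97, 159], [185, 164], [177, 272], [86, 268]]
[[0.661, 0.424], [0.651, 0.182], [0.356, 0.193], [0.364, 0.435]]
disc [352.20670391 225.5698324 ] [  6   6  15  16 179] [ 0.5037 -0.3211  0.095 ]
[[0.658, 0.18, 0.298], [0.354, 0.192, 0.298], [0.668, 0.43, 0.298], [0.364, 0.442, 0.298]]
[[343.1, 152.7], [314.9, 69.6], [445.2, 142.4], [402.0, 62.4]] [[185.7, 161.5], [177.2, 272.9], [95.0, 156.6], [83.1, 268.1]]
```

Both cameras agree: the tube is at about (0.503, -0.321) and the cupboard at (0.5025, 0.184) with yaw 1.527. I'll move up and across towards the bolt.

{"api": "arm_command", "payload": {"steps": [[0, 0, 0, 0, 0, -0.4, -1], [0, 0, -0.1, -0.2, -0.2, -0.8, -1], [0, 0, -0.2, -0.5, -0.5, -1, -1], [0, 0, -0.23, -0.7, -0.7, -1, -1], [0, 0, -0.23, -0.91, -0.91, -1, -1], [0, 0, -0.23, -0.91, -0.91, -1, -1], [0, 0, -0.23, -0.91, -0.91, -1, -1], [0, 0, -0.23, -0.91, -0.91, -1, -1], [0, 0, -0.23, -0.91, -0.91, -1, -1], [0, 0, -0.23, -0.91, -0.91, -1, -1]]}}

```text
clock: 2.55
tool_pos: [0.2406, 0.4468, 0.381]
ee_rot: [0.02, 1.0, -0.0, -0.0]
contact_force: [0.1, -0.9, -0.3]
opening: -0.003
gripper_force: 0.0
```

{"api": "arm_command", "payload": {"steps": [[0, 0, 0, -0.2, -0.35, 0, -1], [0, 0, 0, -0.4, -0.7, 0, -1], [0, 0, 0, -0.57, -1, 0, -1], [0, 0, 0, -0.57, -1, 0, -1], [0, 0, 0, -0.57, -1, 0, -1], [0, 0, 0, -0.57, -1, 0, -1], [0, 0, 0, -0.57, -1, 0, -1], [0, 0, 0, -0.57, -1, 0, -1], [0, 0, 0, -0.57, -1, 0, -1], [0, 0, 0, -0.57, -1, 0, -1]]}}

```text
clock: 3.8
tool_pos: [0.3201, 0.2929, 0.3813]
ee_rot: [0.021, 1.0, -0.0, -0.0]
contact_force: [-0.3, -0.2, -0.3]
opening: -0.0
gripper_force: 0.0
```

{"api": "arm_command", "payload": {"steps": [[0, 0, 0, -0.2, -0.35, 0, -1], [0, 0, 0, -0.4, -0.7, 0, -1], [0, 0, 0, -0.57, -1, 0.1, -1], [0, 0, 0, -0.57, -1, 0.1, -1], [0, 0, 0, -0.57, -1, 0.1, -1], [0, 0, 0, -0.57, -1, 0.1, -1], [0, 0, 0, -0.57, -1, 0.1, -1], [0, 0, 0, -0.57, -1, 0.1, -1], [0, 0, 0, -0.57, -1, 0.1, -1], [0, 0, 0, -0.57, -1, 0.1, -1]]}}

```text
clock: 5.05
tool_pos: [0.3992, 0.1395, 0.3663]
ee_rot: [0.021, 1.0, -0.0, -0.0]
contact_force: [0.2, -0.7, 0.4]
opening: 0.004
gripper_force: 0.0
```

```bash
cat >> h.py <<'E'
def wcam():
    s=state();im=read_camera("wrist");k=calibration("wrist");T=np.eye(4);T[:3,:3]=Rn.from_quat(s["ee_rot"]).as_matrix();T[:3,3]=s["tool_pos"]
    return im,T@np.array(k["tool_from_camera"]),np.array(k["K"])
def wplane(M,K,uv,z):
    d=M[:3,:3]@np.linalg.inv(K)@np.array([*uv,1.]);o=M[:3,3];return o+d*(z-o[2])/d[2]
P=[.5025,.184,1.527]
def w(l,p=P): c,s=np.cos(p[2]),np.sin(p[2]);return np.array([p[0]+c*l[0]-s*l[1],p[1]+s*l[0]+c*l[1],l[2]])
def wproj(M,K,X):
    x=K@(np.linalg.inv(M)@np.array([*X,1.]))[:3];return x[:2]/x[2]
E
python3 - <<'E'
from h import *
im,M,K=wcam();cv2.imwrite("pics/w1.png",im[...,::-1]);s=state();print(s["tool_pos"],s["q"],s["clock"])
for l,z in[("top_bolt_paddle",.255),("top_handle",.255),("ledge_mid",.11),("top_hinge",.198)]:
  print(l,[(np.round(d["uv"],1).tolist(),round(float(d["score"]),2),wplane(M,K,d["uv"],z).round(4)) for d in pinpoint("wrist",l)[:2]])
for l in[(-.036,.082,.255),(-.056,-.028,.255),(-.0575,0,.11)]:print(w(l).round(4),wproj(M,K,w(l)).round(1))
E
```

```text
[0.39926271 0.13940732 0.36626912] [ 2.32903554e-01 -2.02681753e-01  1.90024129e+00 -2.51550886e-05
  1.44404913e+00 -1.29592300e+00] 5.1
top_bolt_paddle [([271.1, 221.7], 0.7, array([0.4258, 0.1516, 0.255 ]))]
top_handle [([247.6, 330.9], 0.57, array([0.5317, 0.1268, 0.255 ]))]
ledge_mid [([252.4, 240.0], 0.68, array([0.5034, 0.1309, 0.11  ]))]
top_hinge [([78.0, 198.0], 0.34, array([ 0.4134, -0.0391,  0.198 ]))]
[0.419  0.1516 0.255 ] [270.9 214. ]
[0.528  0.1268 0.255 ] [247.4 327.5]
[0.5    0.1266 0.11  ] [249.  237.8]
```

View pics/w1.png

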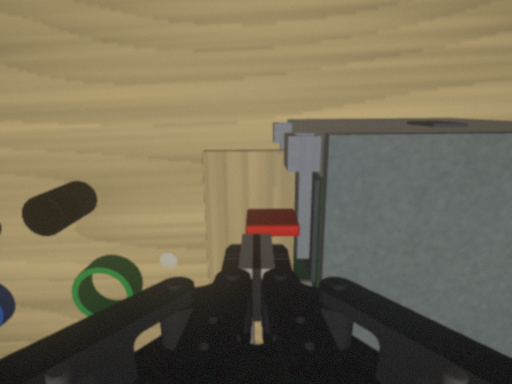

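The wrist view shows the red paddle at (247–299, 209–234) with its bright top strip at rows 226–234, and the keeper at (289–322, 135–170). I'll measure the paddle's top face exactly.

Run:
```python
from h import *
im=cv2.imread("pics/w1.png").astype(int)
s=state();k=calibration("wrist");T=np.eye(4);T[:3,:3]=Rn.from_quat(s["ee_rot"]).as_matrix();T[:3,3]=s["tool_pos"];M=T@np.array(k["tool_from_camera"]);K=np.array(k["K"])
red=(im[...,2]>im[...,1]+60)
ys,xs=np.nonzero(red);print(xs.min(),xs.max(),ys.min(),ys.max())
print(im[205:238,280,2])
for uv in[(248,226),(299,226),(248,234.5),(299,234.5)]:print(uv,wplane(M,K,uv,.277).round(4))
for uv in[(248,209),(299,209)]:print(uv,wplane(M,K,uv,.233).round(4))
c,s_=np.cos(P[2]),np.sin(P[2])
for l in[(-.056,.087,.277),(-.014,.087,.277),(-.056,.077,.277),(0,.152,.298),(-.024,.149,.27)]:print(l,w(l).round(4),wproj(M,K,w(l)).round(1))
```

```text
246 299 224 235
[156 157 150 129 100  89  83  84  85  82  84  86  83  85  83  83  85  85
  88 105 132 158 172 177 175 176 175 171 171 166 158 153 153]
(248, 226) [0.4207 0.1328 0.277 ]
(299, 226) [0.4223 0.1719 0.277 ]
(248, 234.5) [0.4276 0.1325 0.277 ]
(299, 234.5) [0.4293 0.1718 0.277 ]
(248, 209) [0.4209 0.1317 0.233 ]
(299, 209) [0.4229 0.1775 0.233 ]
(-0.056, 0.087, 0.277) [0.4131 0.1319 0.277 ] [246.3 216.8]
(-0.014, 0.087, 0.277) [0.415  0.1738 0.277 ] [301.5 216.9]
(-0.056, 0.077, 0.277) [0.4231 0.1314 0.277 ] [246.3 229.1]
(0, 0.152, 0.298) [0.3506 0.1907 0.298 ] [331.6 132. ]
(-0.024, 0.149, 0.27) [0.3526 0.1665 0.27  ] [289.8 133.3]
```

{"api": "arm_command", "payload": {"steps": [[0, 0, 0, 0, 0, 0.4, -1], [0, 0, 0, 0, 0, 0.8, -1], [0, 0, 0, 0, 0, 0.8, -1], [0, 0, 0, -0.07, 0, 0.8, -1], [0, 0, 0, -0.13, 0, 0.8, -1], [0, 0, 0, -0.19, 0, 0.8, -1], [0, 0, 0, -0.25, 0, 0.8, -1], [0, 0, 0, -0.25, 0, 0.8, -1], [0, 0, 0, -0.23, 0, 0.8, -1], [0, 0, 0, -0.2, 0, 0.8, -1]]}}

```text
clock: 6.55
tool_pos: [0.4297, 0.1381, 0.2464]
ee_rot: [0.021, 1.0, 0.0, 0.001]
contact_force: [0.0, -0.9, 0.6]
opening: 0.002
gripper_force: 0.0
```

Run:
```python
from h import *
im,M,K=wcam();s=state();print(s["tool_pos"],s["contact_force"])
ys,xs=np.nonzero(im[...,0].astype(int)>im[...,1]+60);print(xs.min(),xs.max(),ys.min(),ys.max())
for l,z in[("top_bolt_paddle",.255),("top_handle",.255)]:
  print(l,[(np.round(d["uv"],1).tolist(),round(float(d["score"]),2),wplane(M,K,d["uv"],z).round(4)) for d in pinpoint("wrist",l)[:2]])
t=read_camera("top")
for l,z in[("top_bolt_paddle",.255),("top_handle",.255)]:
  print(l,[(np.round(d["uv"],1).tolist(),round(float(d["score"]),2),plane("top",d["uv"],z).round(4)) for d in pinpoint("top",l)[:2]])
cv2.imwrite("pics/w2.png",im[...,::-1])
```

```text
[0.42881802 0.13810289 0.24627151] [ 0.02279945  0.00105561 -0.40855752]
250 263 323 344
top_bolt_paddle []
top_handle []
top_bolt_paddle []
top_handle [([206.0, 207.6], 0.95, array([0.5354, 0.1246, 0.255 ]))]
```

View pics/w2.png

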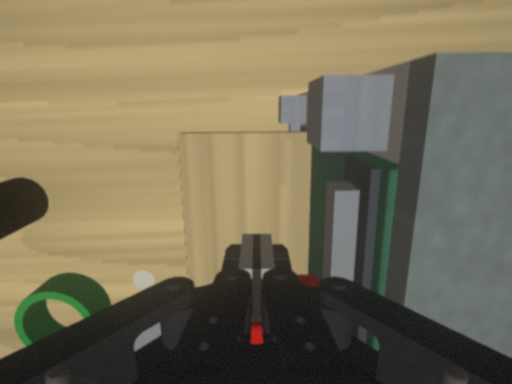

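The bolt's tip (row 185) is now well clear of the keeper (row 152), so it is drawn. Next I'll go over and lower the shut fingers into the handle loop.

{"api": "arm_command", "payload": {"steps": [[0, 0, 0, 0, 0, -0.38, -1], [0, 0, 0, -0.1, 0.02, -0.4, -1], [0, 0, 0, -0.4, 0.1, -0.4, -1], [0, 0, 0, -0.69, 0.16, -0.4, -1], [0, 0, 0, -0.69, 0.16, -0.4, -1], [0, 0, 0, -0.69, 0.16, -0.4, -1], [0, 0, 0, -0.69, 0.16, -0.25, -1], [0, 0, 0, -0.69, 0.16, -0.1, -1], [0, 0, 0, -0.69, 0.16, 0.02, -1], [0, 0, 0, -0.69, 0.16, 0.02, -1]]}}

```text
clock: 8.1
tool_pos: [0.5339, 0.1577, 0.2533]
ee_rot: [0.02, 1.0, 0.001, 0.002]
contact_force: [-15.1, -6.7, 35.0]
opening: 0.002
gripper_force: 17.0
```

```bash
sed -i 's/^P=.*/P=[.505,.1845,1.527]/' h.py
cat >> h.py <<'E'
def arc(th,r,s,z):
    H=w((0,-.118,0));d=np.array([-np.sin(P[2]),np.cos(P[2])]);n=-np.array([np.cos(P[2]),np.sin(P[2])])
    p=H[:2]+r*(np.cos(th)*d+np.sin(th)*n)+s*(np.cos(th)*n-np.sin(th)*d);return np.array([*p,z])
def rel(X,s=None):
    s=s or state();return (Rn.from_quat(s["ee_rot"]).inv().apply(np.asarray(X)-s["tool_pos"])/.15).round(2)
E
python3 - <<'E'
from h import *
s=state();print(s["tool_pos"],s["contact_force"],s["q"].tolist() if hasattr(s["q"],"tolist") else s["q"])
for t in np.arange(.1,2,.15):print(round(t,2),arc(t,.09,.028,.245).round(3),rel(arc(t,.09,.028,.245)))
E
```

```text
[0.53390932 0.15771647 0.25333588] [-15.13980538  -6.7328014   35.01592384] [0.20895346431947887, 0.1540073198249341, 1.7772858244890333, 0.0001138920483038721, 1.206022312879112, -1.3209112182539913]
0.1 [0.535 0.146 0.245] [-0.01 -0.08  0.06]
0.25 [0.541 0.133 0.245] [-0.05 -0.16  0.06]
0.4 [0.548 0.122 0.245] [-0.11 -0.24  0.06]
0.55 [0.558 0.111 0.245] [-0.17 -0.3   0.06]
0.7 [0.569 0.102 0.245] [-0.25 -0.36  0.06]
0.85 [0.581 0.095 0.245] [-0.33 -0.41  0.06]
1.0 [0.594 0.09  0.245] [-0.42 -0.44  0.06]
1.15 [0.608 0.086 0.245] [-0.51 -0.46  0.06]
1.3 [0.622 0.085 0.245] [-0.6  -0.46  0.06]
1.45 [0.636 0.086 0.245] [-0.7  -0.45  0.06]
1.6 [0.65  0.089 0.245] [-0.79 -0.43  0.06]
1.75 [0.663 0.094 0.245] [-0.88 -0.39  0.06]
1.9 [0.675 0.101 0.245] [-0.96 -0.34  0.06]
```

Run:
```python
from h import *
im,M,K=wcam();cv2.imwrite("pics/w3.png",im[...,::-1])
```

```text
(no output)
```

View pics/w3.png

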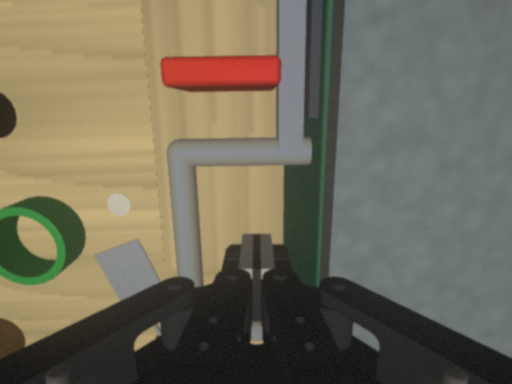

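The shut linkage is broad along the closing line: the knuckles at (190,285) and (325,285) span from the bar to the roof edge. I'll lift, turn the tool 90° so the narrow side faces the gap, and go in again.

{"api": "arm_command", "payload": {"steps": [[0, 0, 0, 0, 0, -0.25, -1], [0, 0, 0, 0, 0, -0.32, -1], [0, 0, 0.2, 0, -0.03, -0.32, -1], [0, 0, 0.4, 0, -0.03, -0.32, -1], [0, 0, 0.6, 0, -0.03, -0.32, -1], [0, 0, 0.8, 0, -0.03, -0.32, -1], [0, 0, 1, 0, -0.03, -0.32, -1], [0, 0, 1, 0, -0.03, -0.32, -1], [0, 0, 1, 0, -0.03, -0.32, -1], [0, 0, 1, 0, -0.03, -0.32, -1]]}}

```text
clock: 9.4
tool_pos: [0.5333, 0.1532, 0.2909]
ee_rot: [0.402, 0.916, -0.0, -0.0]
contact_force: [0.1, 0.2, 0.1]
opening: -0.002
gripper_force: 0.0
```

Run:
```python
from h import *
s=state();print(s["tool_pos"],s["contact_force"],s["q"],Rn.from_quat(s["ee_rot"]).as_euler("ZYX",degrees=True))
print(rel(arc(0,.09,.031,.245)))
```

```text
[0.53329333 0.15315581 0.29094704] [0.12275414 0.16382672 0.08330553] [ 2.01172434e-01  1.22364957e-01  1.73605388e+00  1.76461666e-05
  1.28366602e+00 -5.43280493e-01] [ 1.32653721e+02 -1.54084504e-02 -1.79976360e+02]
[ 0.   -0.01  0.31]
```

{"api": "arm_command", "payload": {"steps": [[0, 0, 0.2, 0, 0, 0, -1], [0, 0, 0.4, 0, 0, 0, -1], [0, 0, 0.6, 0, 0, 0, -1], [0, 0, 0.8, 0, 0, 0, -1], [0, 0, 1, 0, 0, 0, -1], [0, 0, 1, 0, -0.01, 0.05, -1], [0, 0, 1, 0, -0.01, 0.15, -1], [0, 0, 1, 0, -0.01, 0.25, -1], [0, 0, 1, 0, -0.01, 0.3, -1], [0, 0, 1, 0, -0.01, 0.3, -1]]}}

```text
clock: 10.65
tool_pos: [0.5317, 0.152, 0.2449]
ee_rot: [0.722, 0.692, -0.001, -0.001]
contact_force: [-0.3, -0.6, -0.4]
opening: -0.001
gripper_force: 0.0
```

Run:
```python
from h import *
s=state();print(s["tool_pos"],s["contact_force"],s["q"],Rn.from_quat(s["ee_rot"]).as_euler("ZYX",degrees=True))
for t in np.arange(.1,1.1,.1):print(round(t,2),arc(t,.09,.031,.245).round(3),rel(arc(t,.09,.031,.245)),-t*57.3/45)
```

```text
[0.53168069 0.15202897 0.24493749] [-0.29216581 -0.58207916 -0.40549389] [ 1.99776270e-01  1.58551649e-01  1.78959886e+00 -2.30162978e-05
  1.19585464e+00  2.41524608e-01] [ 8.76085209e+01  3.42516343e-02 -1.79866080e+02]
0.1 [0.535 0.143 0.245] [-0.06  0.02 -0.  ] -0.12733333333333335
0.2 [0.539 0.135 0.245] [-0.11  0.05 -0.  ] -0.2546666666666667
0.3 [0.544 0.127 0.245] [-0.17  0.09 -0.  ] -0.382
0.4 [0.549 0.119 0.245] [-0.22  0.13 -0.  ] -0.5093333333333334
0.5 [0.556 0.112 0.245] [-0.26  0.17 -0.  ] -0.6366666666666666
0.6 [0.563 0.105 0.245] [-0.3   0.22 -0.  ] -0.7639999999999999
0.7 [0.57  0.1   0.245] [-0.34  0.27 -0.  ] -0.8913333333333333
0.8 [0.579 0.095 0.245] [-0.37  0.33 -0.  ] -1.0186666666666668
0.9 [0.587 0.091 0.245] [-0.39  0.39 -0.  ] -1.146
1.0 [0.596 0.088 0.245] [-0.41  0.45 -0.  ] -1.2733333333333332
```

No contact force, so the fingers are in the loop. Now I'll pull the door along its arc.

{"api": "arm_command", "payload": {"steps": [[0, 0, -0.13, -0.06, 0.02, 0, -1], [0, 0, -0.25, -0.11, 0.05, 0, -1], [0, 0, -0.38, -0.17, 0.09, 0, -1], [0, 0, -0.51, -0.22, 0.13, 0, -1], [0, 0, -0.64, -0.26, 0.17, 0, -1], [0, 0, -0.76, -0.3, 0.22, 0, -1], [0, 0, -0.89, -0.34, 0.27, 0, -1], [0, 0, -1, -0.37, 0.33, 0, -1], [0, 0, -1, -0.39, 0.39, 0, -1], [0, 0, -1, -0.41, 0.45, 0, -1]]}}

```text
clock: 11.9
tool_pos: [0.5976, 0.0892, 0.2468]
ee_rot: [0.403, 0.915, 0.001, -0.001]
contact_force: [-1.1, 4.5, 1.5]
opening: 0.001
gripper_force: 2.0
```

Run:
```python
from h import *
s=state();print(s["tool_pos"],s["contact_force"],s["q"],Rn.from_quat(s["ee_rot"]).as_euler("ZYX",degrees=True))
for t in np.arange(1.1,2.05,.1):print(round(t,2),arc(t,.09,.031,.245).round(3),rel(arc(t,.09,.031,.245)),-(t-.8)*57.3/45)
t=read_camera("top")
print([(np.round(d["uv"],1).tolist(),round(float(d["score"]),2),plane("top",d["uv"],.255).round(4)) for d in pinpoint("top","top_handle")[:2]])
t=read_camera("scene")
print([(np.round(d["uv"],1).tolist(),round(float(d["score"]),2),plane("scene",d["uv"],.255).round(4)) for d in pinpoint("scene","top_handle")[:2]])
print([arc(t,.09,.056,.255).round(3) for t in(.6,.8,1)])
```

```text
[0.59759226 0.08915727 0.24679772] [-1.07596506  4.49806136  1.4707539 ] [ 0.07472561  0.25450864  1.66995515  0.00266947  1.21700479 -0.66834799] [ 1.32522089e+02 -1.08247854e-01  1.79905558e+02]
1.1 [0.606 0.086 0.245] [-0.05  0.02  0.01] -0.382
1.2 [0.615 0.084 0.245] [-0.1   0.06  0.01] -0.5093333333333334
1.3 [0.625 0.084 0.245] [-0.15  0.11  0.01] -0.6366666666666669
1.4 [0.634 0.085 0.245] [-0.19  0.16  0.01] -0.7640000000000003
1.5 [0.643 0.086 0.245] [-0.22  0.21  0.01] -0.8913333333333338
1.6 [0.653 0.089 0.245] [-0.25  0.27  0.01] -1.0186666666666673
1.7 [0.661 0.092 0.245] [-0.27  0.33  0.01] -1.1460000000000006
1.8 [0.67  0.097 0.245] [-0.29  0.39  0.01] -1.273333333333334
1.9 [0.678 0.102 0.245] [-0.3   0.45  0.01] -1.4006666666666674
2.0 [0.685 0.108 0.245] [-0.31  0.51  0.01] -1.5280000000000011
[([286.6, 196.7], 0.43, array([ 0.5697, -0.1025,  0.255 ]))]
[([288.7, 154.3], 0.65, array([0.6062, 0.065 , 0.255 ]))]
[array([0.576, 0.084, 0.255]), array([0.596, 0.077, 0.255]), array([0.617, 0.074, 0.255])]
```

{"api": "arm_command", "payload": {"steps": [[0, 0, -0.38, -0.05, 0.02, 0, -1], [0, 0, -0.51, -0.1, 0.06, 0, -1], [0, 0, -0.64, -0.15, 0.11, 0, -1], [0, 0, -0.76, -0.19, 0.16, 0, -1], [0, 0, -0.89, -0.22, 0.21, 0, -1], [0, 0, -1, -0.25, 0.27, 0, -1], [0, 0, -1, -0.27, 0.33, 0, -1], [0, 0, -1, -0.29, 0.39, 0, -1], [0, 0, -1, -0.295, 0.42, 0, -1], [0, 0, -1, -0.26, 0.4, 0, -1]]}}

```text
clock: 13.35
tool_pos: [0.6687, 0.0996, 0.2462]
ee_rot: [0.021, 1.0, -0.0, 0.001]
contact_force: [0.5, 0.7, -0.2]
opening: 0.002
gripper_force: 0.0
```

Run:
```python
from h import *
s=state();print(s["tool_pos"],s["contact_force"],s["q"],Rn.from_quat(s["ee_rot"]).as_euler("ZYX",degrees=True))
t=read_camera("top");cv2.imwrite("pics/t2.png",t[...,::-1])
print([(np.round(d["uv"],1).tolist(),round(float(d["score"]),2),plane("top",d["uv"],.255).round(4)) for d in pinpoint("top","top_handle")[:2]])
t=read_camera("scene");cv2.imwrite("pics/s2.png",t[...,::-1])
print([(np.round(d["uv"],1).tolist(),round(float(d["score"]),2),plane("scene",d["uv"],.255).round(4)) for d in pinpoint("scene","top_handle")[:2]])
print([arc(t,.09,.056,.255).round(3) for t in(1.3,1.5,1.7,1.8)])
```

```text
[0.66874933 0.0996022  0.24621529] [ 0.4689242   0.67427795 -0.17029228] [ 8.39072121e-02  3.92317119e-01  1.48993230e+00 -9.78252858e-04
  1.25750493e+00 -1.44415390e+00] [ 1.77568716e+02  1.11214533e-01 -1.79960376e+02]
[]
[([310.0, 176.8], 0.75, array([0.6827, 0.0994, 0.255 ]))]
[array([0.648, 0.076, 0.255]), array([0.668, 0.084, 0.255]), array([0.686, 0.094, 0.255]), array([0.695, 0.101, 0.255])]
```

View pics/s2.png

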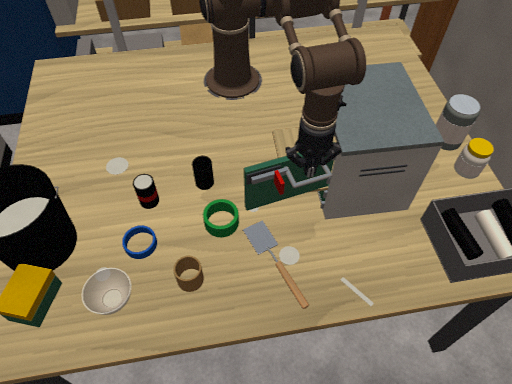

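The door is open at roughly 1.7 rad in the scene view, with the leaf spanning (245,185)–(330,175), and the tool is free in the loop. I'll go straight up while starting the yaw turn.

{"api": "arm_command", "payload": {"steps": [[0, 0, 0, 0, 0, -0.25, -1], [0, 0, 0, 0, 0, -0.5, -1], [0, 0, 0.1, 0, 0, -0.8, -1], [0, 0, 0.3, 0, -0.2, -1, -1], [0, 0, 0.5, 0.1, -0.4, -1, 0], [0, 0, 0.7, 0.3, -0.6, -1, 1], [0, 0, 0.9, 0.5, -0.8, -1, 1], [0, 0, 1, 0.7, -1, -1, 1], [0, 0, 1, 0.8, -1, -1, 1], [0, 0, 1, 0.8, -1, -1, 1]]}}

```text
clock: 14.8
tool_pos: [0.5413, -0.0448, 0.397]
ee_rot: [0.402, 0.916, 0.0, 0.001]
contact_force: [0.8, 0.4, 0.0]
opening: 0.997
gripper_force: 0.0
```

Run:
```python
from h import *
s=state();print(s["tool_pos"],s["q"],Rn.from_quat(s["ee_rot"]).as_euler("ZYX",degrees=True))
t=read_camera("scene");print([(np.round(d["uv"],1).tolist(),round(float(d["score"]),2),plane("scene",d["uv"],.255).round(4)) for d in pinpoint("scene","top_handle")[:2]])
# kinematic fit, tool down (q4=0)
D=np.array([[1.278,.309,1.635,.138,.609,.230],[.2329,-.20268,1.90024,.39926,.13941,.36627],[.20117,.12236,1.73605,.53329,.15316,.29095],[.19978,.15855,1.7896,.53168,.15203,.24494],[.07473,.25451,1.66996,.59759,.08916,.2468],[.08391,.39232,1.48993,.66875,.0996,.24622],[*s["q"][:3],*s["tool_pos"]]])
def f(p):
  a,h,L1,L2,ph,e=p;q=D[:,1];q3=D[:,1]+D[:,2]+ph
  r=a+L1*np.sin(q)+L2*np.sin(q3);z=h+L1*np.cos(q)+L2*np.cos(q3);c,s=np.cos(D[:,0]),np.sin(D[:,0])
  return np.r_[r*c-e*s-D[:,3],r*s+e*c-D[:,4],z-D[:,5]]
r=least_squares(f,[0,.1,.4,.4,0,.04]);print(r.x.round(4),abs(r.fun).max())
```

```text
[ 0.54131952 -0.04484271  0.39700182] [-1.63148041e-01  4.02877641e-02  1.61635490e+00  5.59087741e-04
  1.48310182e+00 -9.06509388e-01] [1.32588642e+02 6.36983345e-02 1.79909589e+02]
[([309.8, 174.9], 0.73, array([0.6771, 0.1004, 0.255 ]))]
[-1.000e-04  3.000e-04  4.844e-01  5.294e-01  7.990e-02  4.360e-02] 0.0006955089979322343
```

```bash
cat > ik.py <<'E'
from h import *
LO=np.array([-3.06,-.79,.05,-1.19,.05,-2.94]);HI=np.array([3.06,1.96,2.63,4.34,2.64,2.94])
def fk(q,Lt,s):
    dr=lambda a,L:np.array([L*np.sin(a),0,L*np.cos(a)])
    R1=Rn.from_euler("z",q[0]);pw=R1.apply(np.array([0,.0436,Lt])+dr(q[1],.4844)+dr(q[1]+q[2]+.0799,.5294))
    R=R1*Rn.from_euler("YZYZ"[:3],[q[1]+q[2],s*q[3],q[4]])*Rn.from_euler("z",q[5]+np.pi/2)
    return pw+R.apply([0,0,Lt]),R
def tgt(h,p):   # heading deg, pitch below horizontal deg: z tool; x tool up/forward
    h,p=np.radians([h,p]);z=np.array([np.cos(h)*np.cos(p),np.sin(h)*np.cos(p),-np.sin(p)]);x=np.array([np.cos(h)*np.sin(p),np.sin(h)*np.sin(p),np.cos(p)])
    return Rn.from_matrix(np.c_[x,np.cross(z,x),z])
def ik(pos,R,Lt,s,n=12,seed=None):
    best=None;g=np.random.default_rng(0)
    for i in range(n):
        q0=seed if (seed is not None and i==0) else g.uniform(LO,HI)*.8
        def f(q):
            p,Rq=fk(q,Lt,s);return np.r_[(p-pos)*5,(Rq.inv()*R).as_rotvec()]
        r=least_squares(f,np.clip(q0,LO+.01,HI-.01),bounds=(LO,HI))
        if best is None or r.cost<best.cost:best=r
        if best.cost<1e-8:break
    return best
E
python3 - <<'E'
from ik import *
G=np.array([.503,-.321,.055])
for s in(1,-1):
  for Lt in(.24,.3):
    for nm,g,hs in[("pick",G,(-30,0,30)),("ledge",w((-.06,-.01,.165)),(30,60,87)),("shelf",w((.08,-.01,.165)),(30,60,87))]:
      for h in hs:
        for p in(30,45):
          R=tgt(h,p);z=R.as_matrix()[:,2];r=ik(g+.019*z,R,Lt,s,6);print(s,Lt,nm,h,p,"OK" if r.cost<1e-6 else f"{r.cost:.3f}",r.x.round(2))
E
```

```text
1 0.24 pick -30 30 OK [-0.7   0.5   2.23  2.89  0.64 -1.46]
1 0.24 pick -30 45 OK [-0.68  0.42  2.17  2.67  0.25 -1.23]
1 0.24 pick 0 30 OK [-0.9   0.54  2.14  1.94  0.81 -1.07]
1 0.24 pick 0 45 OK [-0.84  0.46  2.1   1.58  0.55 -0.67]
1 0.24 pick 30 30 OK [-0.97  0.63  1.94  1.33  1.1  -0.92]
1 0.24 pick 30 45 OK [-0.91  0.54  1.94  1.1   0.9  -0.69]
1 0.24 ledge 30 30 OK [-0.04  0.12  2.37  2.11  0.57 -0.93]
1 0.24 ledge 30 45 OK [ 0.01  0.07  2.29  1.38  0.36 -0.18]
1 0.24 ledge 60 30 OK [-0.2   0.24  2.22  1.44  0.98 -0.76]
1 0.24 ledge 60 45 OK [-0.13  0.17  2.17  1.11  0.81 -0.42]
1 0.24 ledge 87 30 OK [-0.22  0.37  2.02  1.09  1.3  -0.8 ]
1 0.24 ledge 87 45 OK [-0.15  0.29  2.01  0.89  1.14 -0.61]
1 0.24 shelf 30 30 OK [ 0.33  0.19  2.28  2.71  0.4  -1.27]
1 0.24 shelf 30 45 OK [0.35 0.15 2.19 1.38 0.13 0.07]
1 0.24 shelf 60 30 OK [ 0.13  0.26  2.18  1.69  0.77 -0.75]
1 0.24 shelf 60 45 OK [ 0.19  0.21  2.12  1.22  0.61 -0.26]
1 0.24 shelf 87 30 OK [ 0.06  0.38  2.    1.26  1.13 -0.72]
1 0.24 shelf 87 45 OK [ 0.12  0.32  1.97  1.    0.98 -0.46]
1 0.3 pick -30 30 OK [-0.72  0.5
[... 2543 characters left out ...]
.47  4.16  0.68 -1.04]
-1 0.3 ledge 30 45 0.003 [-0.03  0.02  2.34 -1.19  0.39 -0.03]
-1 0.3 ledge 60 30 0.011 [-0.31  0.26  2.18 -1.19  1.05 -0.67]
-1 0.3 ledge 60 45 OK [-0.22  0.17  2.22 -1.12  0.85 -0.52]
-1 0.3 ledge 87 30 OK [-0.32  0.44  2.01 -1.04  1.33 -0.88]
-1 0.3 ledge 87 45 OK [-0.23  0.32  2.01 -0.86  1.16 -0.69]
-1 0.3 shelf 30 30 OK [ 0.3   0.19  2.39  3.54  0.51 -1.33]
-1 0.3 shelf 30 45 0.000 [ 0.33  0.12  2.29  4.34  0.14 -0.51]
-1 0.3 shelf 60 30 0.007 [ 0.07  0.3   2.32  4.34  0.82 -1.07]
-1 0.3 shelf 60 45 0.000 [ 0.12  0.19  2.17 -1.19  0.64 -0.31]
-1 0.3 shelf 87 30 0.000 [-0.04  0.43  2.01 -1.19  1.17 -0.78]
-1 0.3 shelf 87 45 OK [ 0.04  0.33  2.   -0.99  1.   -0.55]
```

```bash
cat >> ik.py <<'E'
def goto(pos,R,frac=1):   # target in call units (turn, shift)
    s=state();R0=Rn.from_quat(s["ee_rot"]);v=(R0.inv()*R).as_rotvec()/np.radians(45)
    return v.round(3),(R0.inv().apply(np.asarray(pos)-s["tool_pos"])/.15).round(3)
E
python3 - <<'E'
from ik import *
G=np.array([.503,-.321,.065])
for s in(1,-1):
    for nm,g,hs in[("pick",G,(50,70,87)),("pre",G-[0,.1,-.08],(50,70,87))]:
      for h in hs:
          R=tgt(h,40);z=R.as_matrix()[:,2];r=ik(g+.024*z,R,.27,s,8);print(s,nm,h,"OK" if r.cost<1e-6 else f"{r.cost:.3f}",r.x.round(2))
for p in((.5,-.19,.39),):
  for pit in(90,70,65,40):print(pit,goto(p,tgt(87.5,pit)),goto(p,tgt(60,pit)))
E
```

```text
1 pick 50 OK [-0.96  0.65  1.79  0.92  1.19 -0.84]
1 pick 70 OK [-0.91  0.73  1.64  0.72  1.4  -0.93]
1 pick 87 OK [-0.86  0.79  1.51  0.56  1.55 -1.04]
1 pre 50 OK [-1.04  0.64  1.59  0.83  1.38 -0.71]
1 pre 70 OK [-1.    0.73  1.42  0.66  1.6  -0.84]
1 pre 87 OK [-0.95  0.8   1.3   0.51  1.76 -0.99]
-1 pick 50 OK [-0.96  0.65  1.79 -0.92  1.19 -0.84]
-1 pick 70 OK [-0.91  0.73  1.64 -0.72  1.4  -0.93]
-1 pick 87 OK [-0.86  0.79  1.51 -0.56  1.55 -1.04]
-1 pre 50 OK [-1.04  0.64  1.59 -0.83  1.38 -0.71]
-1 pre 70 OK [-1.    0.73  1.42 -0.66  1.6  -0.84]
-1 pre 87 OK [-0.95  0.8   1.3  -0.51  1.76 -0.99]
90 (array([0.002, 0.   , 1.003]), array([-0.523, -0.865,  0.043])) (array([ 0.002, -0.   ,  1.614]), array([-0.523, -0.865,  0.043]))
70 (array([-0.173,  0.422,  0.993]), array([-0.523, -0.865,  0.043])) (array([-0.28 ,  0.383,  1.597]), array([-0.523, -0.865,  0.043]))
65 (array([-0.217,  0.527,  0.987]), array([-0.523, -0.865,  0.043])) (array([-0.35 ,  0.479,  1.588]), array([-0.523, -0.865,  0.043]))
40 (array([-0.435,  1.052,  0.938]), array([-0.523, -0.865,  0.043])) (array([-0.7  ,  0.955,  1.506]), array([-0.523, -0.865,  0.043]))
```

{"api": "arm_command", "payload": {"steps": [[-0.03, 0.07, 0.14, -0.1, -0.15, 0, 1], [-0.06, 0.15, 0.28, -0.2, -0.3, 0, 1], [-0.09, 0.22, 0.42, -0.3, -0.45, 0, 1], [-0.12, 0.3, 0.56, -0.4, -0.6, 0, 1], [-0.15, 0.37, 0.7, -0.52, -0.8, 0, 1], [-0.18, 0.45, 0.84, -0.52, -0.87, 0, 1], [-0.217, 0.527, 0.987, -0.52, -0.87, 0, 1], [-0.217, 0.527, 0.987, -0.52, -0.87, 0, 1], [-0.217, 0.527, 0.987, -0.52, -0.87, 0, 1], [-0.217, 0.527, 0.987, -0.52, -0.87, 0, 1]]}}

```text
clock: 16.15
tool_pos: [0.4989, -0.1901, 0.3965]
ee_rot: [0.705, 0.676, 0.156, -0.15]
contact_force: [-0.4, -0.2, 0.4]
opening: 0.998
gripper_force: 0.0
```

Run:
```python
from ik import *
s=state();print(s["tool_pos"],s["q"].round(3),Rn.from_quat(s["ee_rot"]).as_matrix()[:,2])
for sg in(1,-1):
  r=least_squares(lambda L:fk(s["q"],L[0],sg)[0]-s["tool_pos"],[.27]);print(sg,r.x,r.fun)
R=tgt(87.5,40);z=R.as_matrix()[:,2];G=np.array([.5035,-.321,.065])
pre=G+.024*z-.11*z;print(pre);print(goto(pre+[0,-.01,.13],R));print(goto(pre,R))
```

```text
[ 0.49887699 -0.19011025  0.39654836] [-0.655  0.149  1.556  0.355  1.691 -0.615] [ 0.01718141  0.42146003 -0.9066842 ]
1 [0.31839414] [ 7.38905441e-04  3.45553973e-05 -2.92117102e-04]
-1 [-0.08550744] [ 0.0296997  -0.12341424 -0.03798252]
[ 0.50062636 -0.38681712  0.12027973]
(array([-0.002,  0.557,  0.001]), array([-1.659,  0.07 ,  0.304]))
(array([-0.002,  0.557,  0.001]), array([-1.964,  0.068,  1.117]))
```

{"api": "arm_command", "payload": {"steps": [[0, 0.1, 0, -0.2, 0, 0, 1], [0, 0.2, 0, -0.4, 0, 0, 1], [0, 0.3, 0, -0.6, 0, 0, 1], [0, 0.4, 0, -0.8, 0, 0, 1], [0, 0.5, 0, -1, 0.02, 0, 1], [0, 0.557, 0, -1, 0.04, 0, 1], [0, 0.557, 0, -1, 0.04, 0, 1], [0, 0.557, 0, -1, 0.04, 0, 1], [0, 0.557, 0, -1, 0.04, 0, 1], [0, 0.557, 0, -1, 0.04, 0, 1]]}}

```text
clock: 17.4
tool_pos: [0.4984, -0.3263, 0.334]
ee_rot: [0.655, 0.627, 0.305, -0.292]
contact_force: [-1.0, -0.3, 0.1]
opening: 1.0
gripper_force: 0.0
```

Run:
```python
from ik import *
s=state();print(s["tool_pos"],s["q"].round(3))
R=tgt(87.5,40);z=R.as_matrix()[:,2];G=np.array([.5035,-.321,.065])
pre=G+.024*z-.11*z;print(goto(pre,R))
im,M,K=wcam();cv2.imwrite("pics/w4.png",im[...,::-1])
for uv in [d["uv"] for d in outline_of("wrist","cast_tube")[:1]]:print(uv,wproj(M,K,G*[1,1,0]+[0,0,.095]))
print([(np.round(d["uv"],1).tolist(),round(float(d["score"]),2),wplane(M,K,d["uv"],0).round(4)) for d in pinpoint("wrist","cast_tube")[:2]])
g=im.min(2).astype(int);m=(g>150).astype(np.uint8)
n,lab,st,ce=cv2.connectedComponentsWithStats(m)
for i in range(1,n):
  if st[i,4]>150:print(st[i],ce[i].round(1),wplane(M,K,ce[i],.095).round(4))
```

```text
[ 0.4984206 -0.3262663  0.3340468] [-0.92   0.556  1.305  0.558  1.961 -0.846]
(array([-0.   ,  0.001, -0.   ]), array([-1.35 ,  0.032,  0.608]))
[261.4, 327.5] [260.06951205 340.69275034]
[([258.4, 354.8], 0.8, array([ 0.5022, -0.3209,  0.    ]))]
```

{"api": "arm_command", "payload": {"steps": [[0, 0, 0, -0.2, 0, 0, 1], [0, 0, 0, -0.4, 0, 0, 1], [0, 0, 0, -0.6, 0.01, 0.1, 1], [0, 0, 0, -0.8, 0.02, 0.2, 1], [0, 0, 0, -1, 0.03, 0.3, 1], [0, 0, 0, -1, 0.03, 0.4, 1], [0, 0, 0, -1, 0.03, 0.4, 1], [0, 0, 0, -1, 0.03, 0.4, 1], [0, 0, 0, -1, 0.03, 0.4, 1], [0, 0, 0, -1, 0.03, 0.4, 1]]}}

```text
clock: 18.8
tool_pos: [0.5005, -0.3777, 0.1805]
ee_rot: [0.655, 0.627, 0.305, -0.292]
contact_force: [0.4, -0.0, 0.6]
opening: 1.0
gripper_force: 0.0
```

Run:
```python
from ik import *
s=state();print(s["tool_pos"],s["q"].round(3))
R=tgt(87.5,40);z=R.as_matrix()[:,2];G=np.array([.503,-.321,.065])
pre=G+.024*z-.11*z;print(goto(pre,R),goto(G+.024*z,R))
im,M,K=wcam();cv2.imwrite("pics/w4.png",im[...,::-1])
print([(np.round(d["uv"],1).tolist(),round(float(d["score"]),2),wplane(M,K,d["uv"],0).round(4)) for d in pinpoint("wrist","cast_tube")[:2]])
```

```text
[ 0.50052405 -0.37769608  0.18047767] [-0.958  0.777  1.269  0.504  1.818 -0.976]
(array([ 0.001,  0.001, -0.001]), array([-0.346,  0.   ,  0.212])) (array([ 0.001,  0.001, -0.001]), array([-0.346, -0.   ,  0.945]))
[([255.6, 275.8], 0.79, array([ 0.503 , -0.3204,  0.    ]))]
```

View pics/w4.png

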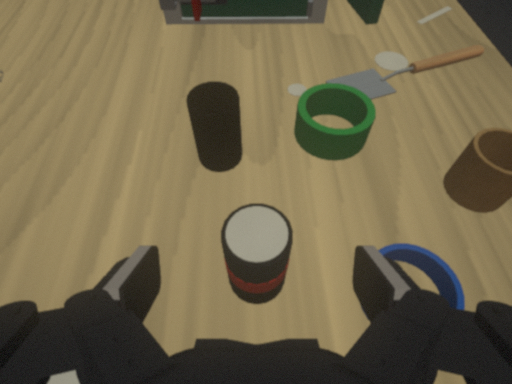

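The tube (223–291, 205–300) is centred between the open fingers, and the blue tape is clear of the right finger. I'll drop, advance and close.

{"api": "arm_command", "payload": {"force": 50, "steps": [[0, 0, 0, -0.2, 0, 0.1, 1], [0, 0, 0, -0.346, 0, 0.21, 1], [0, 0, 0, -0.346, 0, 0.4, 1], [0, 0, 0, -0.346, 0, 0.6, 1], [0, 0, 0, -0.346, 0, 0.8, 1], [0, 0, 0, -0.346, 0, 0.945, 1], [0, 0, 0, -0.346, 0, 0.945, 1], [0, 0, 0, -0.346, 0, 0.945, 0], [0, 0, 0, -0.346, 0, 0.945, -1], [0, 0, 0, -0.346, 0, 0.945, -1]]}}

```text
clock: 20.15
tool_pos: [0.5041, -0.3036, 0.0495]
ee_rot: [0.655, 0.626, 0.305, -0.291]
contact_force: [1.6, -1.6, 2.6]
opening: 0.666
gripper_force: 53.4
```

{"api": "arm_command", "payload": {"force": 50, "steps": [[0, 0, 0, 0, 0, 0, -1], [0, 0, 0, 0, 0, 0, -1], [0, 0, 0, 0, 0, 0, -1], [0, 0, 0, 0, 0, 0, -1], [0, 0, 0, 0.05, 0, -0.04, -1], [0, 0, 0, 0.1, 0, -0.08, -1], [0, 0, 0, 0.2, 0, -0.17, -1], [0, 0, 0, 0.3, 0, -0.25, -1], [0, 0, 0, 0.4, 0, -0.34, -1], [0, 0, 0, 0.4, 0, -0.34, -1]]}}

```text
clock: 21.4
tool_pos: [0.5046, -0.3039, 0.1301]
ee_rot: [0.655, 0.627, 0.305, -0.29]
contact_force: [-0.5, -0.1, -2.5]
opening: 0.662
gripper_force: 53.5
```

Grasped and lifted. I'll carry it high over the empty tube to the ledge.

{"api": "arm_command", "payload": {"steps": [[0, 0, 0, 0.15, 0, -0.12, -1], [0, 0, 0, 0.3, 0, -0.25, -1], [0, 0, 0, 0.43, 0, -0.365, -1], [0, 0, 0, 0.55, 0, -0.22, -1], [0, 0, 0, 0.67, 0, -0.08, -1], [0, 0, 0, 0.8, 0, 0.08, -1], [0, 0, 0, 0.9, 0, 0.2, -1], [0, 0, 0, 0.99, 0, 0.3, -1], [0, 0, 0, 0.99, 0, 0.3, -1], [0, 0, 0, 0.99, 0, 0.3, -1]]}}

```text
clock: 22.65
tool_pos: [0.5095, -0.1735, 0.2123]
ee_rot: [0.655, 0.626, 0.305, -0.292]
contact_force: [0.3, -0.6, -2.8]
opening: 0.666
gripper_force: 53.7
```

{"api": "arm_command", "payload": {"steps": [[0, 0, 0, 0.1, 0, 0.12, -1], [0, 0, 0, 0.21, 0, 0.25, -1], [0, 0, 0, 0.32, 0, 0.38, -1], [0, 0, 0, 0.42, 0, 0.5, -1], [0, 0, 0, 0.53, 0, 0.63, -1], [0, 0, 0, 0.64, 0, 0.76, -1], [0, 0, 0, 0.74, 0, 0.88, -1], [0, 0, 0, 0.82, 0, 0.98, -1], [0, 0, 0, 0.82, 0, 0.98, -1], [0, 0, 0, 0.82, 0, 0.98, -1]]}}

```text
clock: 23.9
tool_pos: [0.5181, 0.0183, 0.2122]
ee_rot: [0.655, 0.626, 0.305, -0.293]
contact_force: [-0.8, 0.2, -2.5]
opening: 0.67
gripper_force: 53.8
```

Run:
```python
from ik import *
s=state();print(s["tool_pos"],s["q"].round(3),s["opening"])
R=tgt(87.5,40)
for z in(.21,.163,.159):
  T=w((-.045,-.003,z));print(T,goto(T+[.0005,.0174,0],R))
im,M,K=wcam();
print([(np.round(d["uv"],1).tolist(),round(float(d["score"]),2),wplane(M,K,d["uv"],.11).round(4)) for d in pinpoint("wrist","ledge_mid")[:2]],w((-.0575,0,.11)))
t=read_camera("scene");print([(np.round(d["uv"],1).tolist(),round(float(d["score"]),2),plane("scene",d["uv"],.255).round(4)) for d in pinpoint("scene","top_handle")[:2]])
```

```text
[0.51807126 0.01834926 0.21217016] [-0.495  0.34   1.893  0.769  1.439 -0.772] 0.6698269200682191
[0.50602692 0.1394118  0.21      ] (array([-0.   , -0.   , -0.002]), array([ 0.579, -0.118,  0.713]))
[0.50602692 0.1394118  0.163     ] (array([-0.   , -0.   , -0.002]), array([ 0.339, -0.118,  0.915]))
[0.50602692 0.1394118  0.159     ] (array([-0.   , -0.   , -0.002]), array([ 0.319, -0.118,  0.932]))
[([234.5, 190.1], 0.91, array([0.5032, 0.1303, 0.11  ]))] [0.50248252 0.12705514 0.11      ]
[([311.0, 178.7], 0.67, array([0.6886, 0.1004, 0.255 ]))]
```

{"api": "arm_command", "payload": {"steps": [[0, 0, 0, 0.15, -0.03, 0.18, -1], [0, 0, 0, 0.3, -0.06, 0.36, -1], [0, 0, 0, 0.45, -0.09, 0.54, -1], [0, 0, 0, 0.579, -0.118, 0.713, -1], [0, 0, 0, 0.579, -0.118, 0.713, -1], [0, 0, 0, 0.5, -0.118, 0.78, -1], [0, 0, 0, 0.42, -0.118, 0.85, -1], [0, 0, 0, 0.35, -0.118, 0.905, -1], [0, 0, 0, 0.335, -0.118, 0.92, -1], [0, 0, 0, 0.33, -0.118, 0.924, -1]]}}

```text
clock: 25.35
tool_pos: [0.5063, 0.1571, 0.1608]
ee_rot: [0.655, 0.626, 0.305, -0.293]
contact_force: [-0.1, 0.1, -2.5]
opening: 0.669
gripper_force: 54.2
```

Run:
```python
from ik import *
s=state();print(s["tool_pos"],s["contact_force"],s["opening"])
im=read_camera("scene");cv2.imwrite("pics/s3.png",cv2.resize(im[60:240,200:440,::-1],None,fx=3,fy=3,interpolation=cv2.INTER_CUBIC))
print([(np.round(d["uv"],1).tolist(),round(float(d["score"]),2),plane("scene",d["uv"],.11).round(4)) for d in pinpoint("scene","cast_tube")[:2]])
```

```text
[0.50625661 0.15714457 0.16081141] [-0.08022185  0.06087777 -2.49497203] 0.6689351700138382
[([303.0, 158.4], 0.67, array([0.5091, 0.1392, 0.11  ]))]
```

View pics/s3.png

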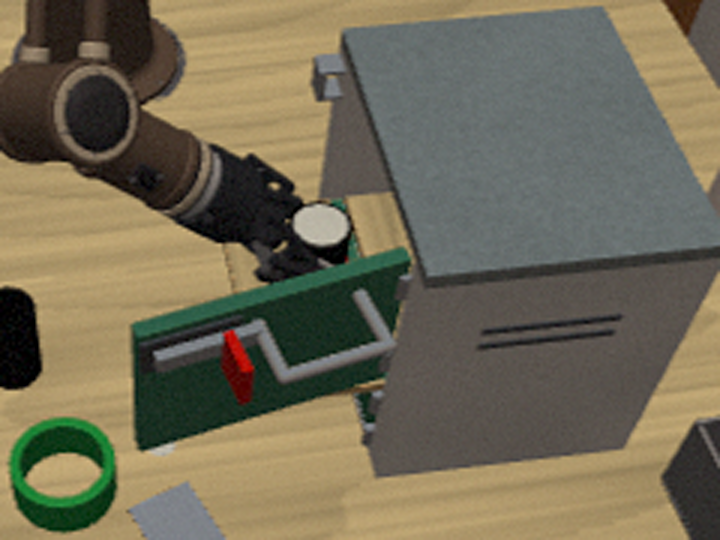

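The tube is upright over the ledge (white disc at (320,225) in the crop) with the door wide open beyond it, but it still hangs. I'll lower it by a couple of millimetres.

{"api": "arm_command", "payload": {"steps": [[0, 0, 0, -0.002, 0, 0.002, -1], [0, 0, 0, -0.004, 0, 0.004, -1], [0, 0, 0, -0.006, 0, 0.005, -1], [0, 0, 0, -0.008, 0, 0.007, -1], [0, 0, 0, -0.01, 0, 0.009, -1], [0, 0, 0, -0.01, 0, 0.009, -1], [0, 0, 0, -0.01, 0, 0.009, -1], [0, 0, 0, -0.01, 0, 0.009, -1], [0, 0, 0, -0.01, 0, 0.009, -1], [0, 0, 0, -0.01, 0, 0.009, -1]]}}

```text
clock: 26.7
tool_pos: [0.5063, 0.1575, 0.1595]
ee_rot: [0.655, 0.626, 0.306, -0.293]
contact_force: [-1.7, -1.1, 1.9]
opening: 0.667
gripper_force: 54.3
```

It's on the ledge (vertical force rose from -2.5 to +1.9 N). I'll open the fingers and wait.

{"api": "arm_command", "payload": {"steps": [[0, 0, 0, 0, 0, 0, 0.6], [0, 0, 0, 0, 0, 0, 1], [0, 0, 0, 0, 0, 0, 1], [0, 0, 0, 0, 0, 0, 1], [0, 0, 0, 0, 0, 0, 1], [0, 0, 0, 0, 0, 0, 1], [0, 0, 0, 0, 0, 0, 1], [0, 0, 0, 0, 0, 0, 1], [0, 0, 0, 0, 0, 0, 1], [0, 0, 0, 0, 0, 0, 1]]}}

```text
clock: 27.95
tool_pos: [0.5062, 0.1574, 0.1592]
ee_rot: [0.655, 0.626, 0.305, -0.293]
contact_force: [-0.0, 0.1, -0.8]
opening: 0.997
gripper_force: 0.0
```

Run:
```python
from ik import *
s=state();print(s["tool_pos"],s["contact_force"],s["opening"],s["gripper_force"])
for c in("scene","top"):
  read_camera(c);print(c,[(np.round(d["uv"],1).tolist(),round(float(d["score"]),2),plane(c,d["uv"],.11).round(4)) for d in pinpoint(c,"cast_tube")[:2]])
```

```text
[0.50622812 0.15737777 0.15920385] [-0.01065091  0.10294581 -0.75768438] 0.9974669209781942 0.0
scene [([302.4, 158.0], 0.81, array([0.5073, 0.1379, 0.11  ]))]
top [([203.9, 220.5], 0.86, array([0.5121, 0.1432, 0.11  ]))]
```

The tube stands free on the ledge. Next I'll back off, narrow the fingers to about 40 mm as a cradle and drop to pushing height.

{"api": "arm_command", "payload": {"steps": [[0, 0, 0, 0, 0, -0.15, 1], [0, 0, 0, 0, 0, -0.35, 1], [0, 0, 0, 0, 0, -0.55, 1], [0, 0, 0, 0, 0, -0.73, 1], [0, 0, 0, 0, 0, -0.73, 0.3], [0, 0, 0, -0.15, 0, -0.6, -0.06], [0, 0, 0, -0.3, 0, -0.48, -0.06], [0, 0, 0, -0.48, 0, -0.327, -0.06], [0, 0, 0, -0.48, 0, -0.327, -0.06], [0, 0, 0, -0.48, 0, -0.327, -0.06]]}}

```text
clock: 29.4
tool_pos: [0.5025, 0.0743, 0.1359]
ee_rot: [0.655, 0.626, 0.305, -0.293]
contact_force: [0.8, -0.2, -0.3]
opening: 0.468
gripper_force: 0.0
```

Run:
```python
from ik import *
s=state();print(s["tool_pos"],s["contact_force"],s["opening"])
im,M,K=wcam();cv2.imwrite("pics/w5.png",im[...,::-1])
print([(np.round(d["uv"],1).tolist(),round(float(d["score"]),2),wplane(M,K,d["uv"],.11).round(4)) for d in pinpoint("wrist","cast_tube")[:2]])
R=tgt(87.5,40)
for x in(-.03,.055):
  T=w((x,0,.136));T[0]=s["tool_pos"][0]+(T[1]-s["tool_pos"][1])*.0438;print(T,goto(T,R))
```

```text
[0.50252347 0.07425376 0.13593257] [ 0.80509855 -0.21135147 -0.3224882 ] 0.4680759672348295
[([257.8, 176.2], 0.83, array([0.5072, 0.142 , 0.11  ]))]
[0.50603951 0.15452877 0.136     ] (array([ 0.001, -0.001,  0.   ]), array([ 0.343, -0.006,  0.417]))
[0.50975894 0.23944726 0.136     ] (array([ 0.001, -0.001,  0.   ]), array([ 0.707, -0.006,  0.851]))
```

View pics/w5.png

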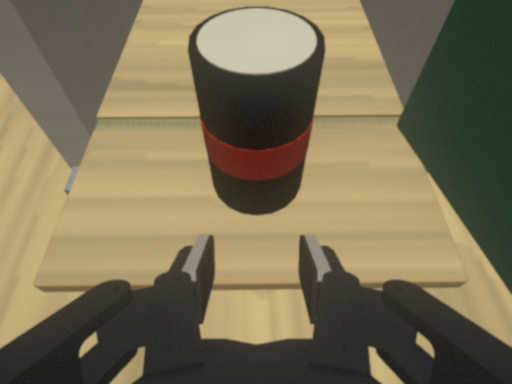

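The tube stands upright on the ledge, centred at column 257 between the fingertips (200 and 318), with the gap to the shelf behind it at row 120. I'll push in slowly.

{"api": "arm_command", "payload": {"steps": [[0, 0, 0, 0.04, 0, 0.05, -0.06], [0, 0, 0, 0.08, 0, 0.1, -0.06], [0, 0, 0, 0.12, 0, 0.145, -0.06], [0, 0, 0, 0.16, 0, 0.19, -0.06], [0, 0, 0, 0.19, 0, 0.23, -0.06], [0, 0, 0, 0.22, 0, 0.27, -0.06], [0, 0, 0, 0.25, 0, 0.305, -0.06], [0, 0, 0, 0.28, 0, 0.34, -0.06], [0, 0, 0, 0.31, 0, 0.375, -0.06], [0, 0, 0, 0.34, 0, 0.412, -0.06]]}}

```text
clock: 30.75
tool_pos: [0.5061, 0.1541, 0.135]
ee_rot: [0.655, 0.626, 0.305, -0.293]
contact_force: [-0.2, -1.0, 2.3]
opening: 0.468
gripper_force: 1.3
```

Run:
```python
from ik import *
s=state();print(s["tool_pos"],s["contact_force"],s["opening"])
im,M,K=wcam();cv2.imwrite("pics/w6.png",im[...,::-1])
print([(np.round(d["uv"],1).tolist(),round(float(d["score"]),2),wplane(M,K,d["uv"],.11).round(4)) for d in pinpoint("wrist","cast_tube")[:2]])
R=tgt(87.5,40)
T=w((.055,0,.136));T[0]=s["tool_pos"][0]+(T[1]-s["tool_pos"][1])*.0438;print(T,goto(T,R))
```

```text
[0.50608294 0.15409532 0.13495483] [-0.19821447 -1.0234777   2.31241873] 0.46818723991562017
[([255.2, 231.5], 0.73, array([0.5073, 0.1797, 0.11  ])), ([253.7, 286.5], 0.22, array([0.5051, 0.1467, 0.11  ]))]
[0.50982136 0.23944726 0.136     ] (array([-0.001, -0.002, -0.002]), array([0.37 , 0.002, 0.43 ]))
```

View pics/w6.png

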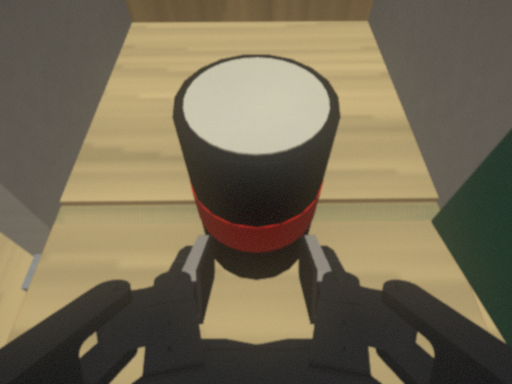

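The tube sits upright in the finger cradle at the front line. I'll keep pushing onto the shelf.

{"api": "arm_command", "payload": {"steps": [[0, 0, 0, 0.035, 0, 0.04, -0.06], [0, 0, 0, 0.07, 0, 0.082, -0.06], [0, 0, 0, 0.105, 0, 0.123, -0.06], [0, 0, 0, 0.14, 0, 0.164, -0.06], [0, 0, 0, 0.18, 0, 0.21, -0.06], [0, 0, 0, 0.22, 0, 0.255, -0.06], [0, 0, 0, 0.26, 0, 0.302, -0.06], [0, 0, 0, 0.3, 0, 0.348, -0.06], [0, 0, 0, 0.335, 0, 0.39, -0.06], [0, 0, 0, 0.365, 0, 0.425, -0.06]]}}

```text
clock: 32.1
tool_pos: [0.5097, 0.2382, 0.136]
ee_rot: [0.655, 0.626, 0.305, -0.293]
contact_force: [-1.0, -1.4, -0.4]
opening: 0.464
gripper_force: 0.9
```

Run:
```python
from ik import *
s=state();print(s["tool_pos"],s["contact_force"],s["opening"])
im,M,K=wcam()
for n in("cast_tube",):print([(np.round(d["uv"],1).tolist(),round(float(d["score"]),2),wplane(M,K,d["uv"],.1085).round(4)) for d in pinpoint("wrist",n)[:2]])
print(w((.081,0,.1085)))
for d in outline_of("wrist","cast_tube")[:1]:
  r=cv2.minAreaRect(np.argwhere(d["region"])[:,::-1].astype(np.float32));print(r,d["score"])
```

```text
[0.50974396 0.23816519 0.13596567] [-0.99542169 -1.38790775 -0.38030128] 0.46400838160809416
[([254.9, 233.7], 0.8, array([0.5107, 0.2636, 0.1085]))]
[0.50854637 0.26542233 0.1085    ]
((269.2333984375, 164.01710510253906), (228.31866455078125, 161.80166625976562), 77.79953002929688) 0.9
```

{"api": "arm_command", "payload": {"steps": [[0, 0, 0, -0.03, 0, -0.035, -0.06], [0, 0, 0, -0.08, 0, -0.1, -0.06], [0, 0, 0, -0.18, 0, -0.21, -0.06], [0, 0, 0, -0.28, 0, -0.33, -0.06], [0, 0, 0, -0.38, 0, -0.45, -0.06], [0, 0, 0, -0.48, 0, -0.57, -0.06], [0, 0, 0, -0.58, 0, -0.7, -0.06], [0, 0, 0, -0.68, 0, -0.83, -0.06], [0, 0, 0, -0.78, 0, -0.95, -0.06], [0, 0, 0, -0.78, 0, -0.95, -0.06]]}}

```text
clock: 33.5
tool_pos: [0.5023, 0.0511, 0.1379]
ee_rot: [0.656, 0.625, 0.306, -0.292]
contact_force: [-0.0, 0.1, 0.3]
opening: 0.468
gripper_force: 0.0
```

Run:
```python
from ik import *
s=state();print(s["tool_pos"],s["contact_force"],s["opening"],s["dq"].round(3))
im,M,K=wcam()
print([(np.round(d["uv"],1).tolist(),round(float(d["score"]),2),wplane(M,K,d["uv"],.1085).round(4)) for d in pinpoint("wrist","cast_tube")[:2]])
print("pred axis base/top",wproj(M,K,[.5107,.2636,.1085]),wproj(M,K,[.5107,.2636,.2035]))
for d in outline_of("wrist","cast_tube")[:1]:
  y,x=np.nonzero(d["region"]);print(d["score"],x.min(),x.max(),y.min(),y.max())
for c in("scene",):
  read_camera(c);print([(np.round(d["uv"],1).tolist(),round(float(d["score"]),2),plane(c,d["uv"],.255).round(4)) for d in pinpoint(c,"top_handle")[:2]],arc(1.3,.09,.056,.255),arc(1.7,.09,.056,.255))
  for l in["empty_tube","green_tape","blue_tape","card_roll"]:print(l,[plane(c,d["uv"],0).round(3) for d in pinpoint(c,l)[:1]])
```

```text
[0.50233897 0.0511308  0.13794001] [-0.03605119  0.08652315  0.30296794] 0.4676660687888888 [ 0.033 -0.005  0.019  0.019  0.006  0.004]
[([253.8, 55.7], 0.87, array([0.5109, 0.2642, 0.1085]))]
pred axis base/top [253.6304452   56.09735046] [252.62075723 -71.39678451]
0.7 218 290 0 75
[([309.3, 175.1], 0.86, array([0.6775, 0.0991, 0.255 ])), ([220.7, 220.5], 0.26, array([ 0.767 , -0.1232,  0.255 ]))] [0.64828989 0.07642263 0.255     ] [0.68636005 0.09443873 0.255     ]
empty_tube [array([ 0.464, -0.155,  0.   ])]
green_tape [array([ 0.594, -0.115,  0.   ])]
blue_tape [array([ 0.655, -0.351,  0.   ])]
card_roll [array([ 0.776, -0.231,  0.   ])]
```

```bash
python3 -c "
from bench import *
print(job_done())"
```

```text
the job is handed in; nothing more can be done
None
```

I handed the job in at about 34 s: the filled tube is on the shelf about 79 mm behind the cupboard's front face, the top half stands open at about 1.65 rad, and the bottom half was never touched. I was not shown the judge's result.

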